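# Hold a test spring at its set stretch

## Task

On the blue spring tester, take the sprung slide by its black upright knob, pull it out until its red needle stands at the black line of the yellow clip, and pause there for about three seconds to settle the spring. Then pull it on to the line of the green clip, not beyond it, and finish while holding it there in the gripper: the spring pulls it home when let go. Leave the loose things on the bench where they are.

Things in the scene. Friction and masses are not known exactly. Their poses are not given: they have to be found in the camera images.
- tester: Blue spring tester, fixed to the bench, plate 260 x 110 x 12 mm. Origin on the bench at the plate's middle; z up; -x is the way the slide is pulled out, +x the end with the steel spring tube (top 55 mm), +y the side with the rail for the clips. Yaw 1.9 to 2.25: its pull-out end points right and a little away from the robot. A cable drum 0.37 m tall stands close to the robot's left, a pipe leans right of the bench corner.
- slide: Sprung slide: steel carriage 48 x 52 mm with its top 40 mm above the bench, with the knob and needle. Axes as the tester's; origin on the bench under the knob. It moves only along the tester's x: home at x = +30 mm (y = -12 mm), pulled out to -x by up to 110 mm. The spring pulls it home with 4 N at home plus 110 N/m (11 to 14 N at the green clip).
- knob (a point): Grip point on the black upright round knob of the slide, on its axis, 78 mm above the bench. The knob is 25 mm in diameter from 47 to 102 mm above the bench, does not turn, and stands in the open above the carriage, so it can be pinched from above, or leaning, in any direction.
- needle (a point): Point on the middle line of the slide's red needle, a bar 4 mm wide lying across the tester (along its y) 41 mm above the bench, over the clip rail, at the same tester x as the knob's axis. It passes over the clips, its underside 2 mm above their tops.
- yellow_line (a point): Black line across the top of the yellow clip (12 mm wide, top 36 mm above the bench) on the rail: the first mark, 30 to 42 mm from the needle's home. The line runs along the tester's y; axes as the tester's. Fixed.
- green_line (a point): Black line across the top of the green clip (12 mm wide, top 36 mm above the bench) on the rail: the final mark, 64 to 88 mm from the needle's home. The line runs along the tester's y; axes as the tester's. Fixed.
- tin_of_pins: Bystander: red tin with a grey lid, 70 mm wide, 44 mm tall, origin under its centre. Leave alone.
- ball_bearing: Bystander: steel ball bearing 62 mm wide, 16 mm tall, origin under its centre. Leave alone.
- vee_pulley: Bystander: grey grooved pulley 76 mm wide, 34 mm tall, origin under its centre. Leave alone.
- small_flange: Bystander: rusty round flange 100 mm wide, 30 mm tall, origin under its centre. Leave alone.
- big_nut: Bystander: dark hexagon nut 41 mm wide, 19 mm tall, origin under its centre. Leave alone.

How it is judged:
By the outcome, as a careful person would: the job done as asked, in the order asked, and still so for the second after the job is handed in, while the arm keeps its last pose, push and grip.
It also fails if it takes over 38 s, if anything falls off the work surface, if the arm or the gripper's body presses on something with over 40 N, if the wrist force passes 120 N, or if a joint passes its speed limit or range.

## Robot

A 6-joint arm with a two-finger parallel gripper is mounted at the origin on a cart in front of the work surface, level with it; the furniture and walls round the work are solid. World frame = base frame: x ahead of the robot, y to its left, z up, the work surface at z = 0. Lengths are in m, angles in rad, forces in N, time in s.
With the tool pointing down it reaches from about 0.275 to 0.975 m from the base axis. Payload 8.4 kg.
Tool frame: the origin (TCP) lies at the very end of the fingers, on their centre line; the grasp point (between the pads) lies 19 mm behind it; z points along the fingers, y is the line along which they close (so a half turn about z gives the same grasp; the last joint's range is limited). The gripper opens to 92 mm and grips with 3 to 60 N. Pads are 20 mm wide; open, the fingers measure 128 mm over their backs; the gripper's body (75 mm by 189 mm) begins 69 mm behind the grasp point.
Start: joints at [-1.105, 0.353, 1.633, -0, 1.155, -0.002], TCP at [0.282, -0.558, 0.215] pointing down, gripper open.
Joint ranges: [-2.63, 2.63], [-0.92, 2.1], [0.06, 2.66], [-1.3, 4.44], [0, 2.69], [-3.02, 3.02]. Speed limits (rad/s): [2.22, 2.22, 2.79, 3.14, 3.14, 3.14].

## Interface

Orientations are given as a rotation vector (axis times angle).
In Python, from workcell import * gives the robot as it stands.
- The arm moves only by the tool apply_moves, never from a script. Its argument "series" is a list of rows, each a list of 3 entries, a list of its own where there are three numbers: the shift along the tool's x, y, z in units of 0.3 m (1.0 is 0.3 m), then the turn, a rotation vector about the tool's x, y, z in units of pi/2 rad (1.0 is pi/2 rad), then the opening in per cent of the stroke, from 0 (shut) to 100 (fully open). A call has 1 to 5 rows; each row is the pose to reach, as a shift and turn from the pose commanded when the call began, along the tool's axes at that moment; what a row does not reach only later rows make up. A row lasts 1/12 s, in which the tool goes at most 41.7 mm and 7.16 degrees, less where a joint would pass 70% of its speed; a pose out of reach is approached as far as the arm can. A call with a number of a shift or a turn outside -1 to 1 is refused whole. A call with a gripper value outside its range is refused whole. The fingers move at their own pace and stop on an object; "grip_force" is the grip in N (left out, the last holds). Time passes only in rows, so rows that repeat a pose let the fingers close. It gives the time, the measured TCP pose, the force, the opening and the grip force at its end, in the units of the state.
- observe(): the state, without advancing time (a new reading comes with each control period).
- snapshot(name): name is "side" or "top" or "wrist"; returns (picture, depth): 420x560x3 uint8, red, green, blue; 420x560 float32, m along the optical axis (not along the pixel's ray), 0 where there is no reading.
- camera_params(name): a dict with "camera_matrix" (3x3 intrinsics, pixels), "D" ([k1, k2, p1, p2, k3] as OpenCV has them; the pictures are not rectified), "rvec" (rotation vector, rad) and "tvec" (3), from world to camera coordinates, as OpenCV has them; the wrist camera has in their place "T_tool_cam" (4x4, takes a point from camera to tool coordinates, whose origin is the TCP and whose axes are the flange's). Camera axes: x right, y down, z forward; pixel columns grow to the right and rows downward; lengths in m; the calibration is good to about 2 mm. A picture is of the moment at which its call begins: read the wrist's pose just before it. camera_params takes no time and is no camera call.
- job_done(): hands the job in; it is judged then, once.
The state is a dict: "time": time; "q": joint angles; "qvel": joint speeds; "tau": joint torques, N m; "tool_pos": TCP position; "ee_rot": TCP orientation; "ft_force": force on the tool from outside, world axes, zero at the start; "ft_torque": the same for the moment, N m; "width": finger opening in m; "finger_force": force on a finger pad.
Only numpy, scipy, OpenCV 4.12 (cv2) and the standard library are available. Lean on these libraries where they do the work, as an engineer would, in place of code of your own. Each camera call takes 0.05 s, during which the arm holds its last target. There are 200 camera calls.

## Working session

There is one attempt and no reset: what is moved stays moved. The work goes in short steps, Python scripts to look and compute and a tool call to move; the robot and the scene stay as the last step left them, time stands still between calls to the robot, and variables do not carry over. Pictures are saved under pics/ and viewed, at most 10 in all, crops included, and the job is handed in when it is done.

Besides the shell and the picture viewer there is one more tool, called as name(argument=value, ...) on one line, values as JSON. apply_moves: Moves the arm, as the interface text tells. Shifts and turns lie within -1 to 1; 1 stands for 0.3 m of shift or pi/2 rad of turn. Its arguments: {"type":"object","properties":{"series":{"type":"array","items":{"type":"array"}},"grip_force":{"type":"number"}},"required":["series"]}

```bash
mkdir -p pics
cat > h.py <<'E'
from workcell import *
import numpy as np, cv2
from scipy.spatial.transform import Rotation as R
def shot(n,f):
    s=observe(); im,d=snapshot(n); cv2.imwrite(f'pics/{f}.png',im[:,:,::-1]); np.save(f'pics/{f}.npy',d); np.savez(f'pics/{f}_s.npz',p=s['tool_pos'],r=s['ee_rot']); return im,d
def ext(n,f):
    c=camera_params(n); K=np.array(c['camera_matrix']); D=np.array(c['D'],float)
    if n=='wrist':
        z=np.load(f'pics/{f}_s.npz'); T=np.eye(4); T[:3,:3]=R.from_rotvec(z['r']).as_matrix(); T[:3,3]=z['p']
        T=T@np.array(c['T_tool_cam'])
    else:
        M=np.eye(4); M[:3,:3]=R.from_rotvec(np.ravel(c['rvec'])).as_matrix(); M[:3,3]=np.ravel(c['tvec']); T=np.linalg.inv(M)
    return K,D,T
def at_z(n,f,uv,z):
    K,D,T=ext(n,f); p=cv2.undistortPoints(np.array([[uv]],float),K,D)[0,0]
    r=T[:3,:3]@np.array([p[0],p[1],1]); return T[:3,3]+r*(z-T[2,3])/r[2]
def proj(n,f,P):
    K,D,T=ext(n,f); M=np.linalg.inv(T); return cv2.projectPoints(np.array(P,float).reshape(-1,3),R.from_matrix(M[:3,:3]).as_rotvec(),M[:3,3],K,D)[0].reshape(-1,2)
def at_d(n,f,uv):
    d=np.load(f'pics/{f}.npy')[int(uv[1]),int(uv[0])]; K,D,T=ext(n,f); p=cv2.undistortPoints(np.array([[uv]],float),K,D)[0,0]
    return T[:3,:3]@(np.array([p[0],p[1],1])*d)+T[:3,3]
E
python3 - <<'E'
from h import *
for n in('top','side','wrist'): shot(n,n+'0'); print(n,ext(n,n+'0')[2][:3].round(3).tolist())
print(observe())
a=[cv2.imread(f'pics/{n}0.png') for n in('top','side')]
E
```

```text
top [[-0.02, -0.999, 0.05, 0.473], [-1.0, 0.021, 0.012, -0.09], [-0.013, -0.049, -0.999, 1.332]]
side [[0.976, -0.105, 0.191, 0.364], [-0.217, -0.549, 0.807, -0.783], [0.02, -0.829, -0.558, 0.558]]
wrist [[0.451, -0.854, -0.259, 0.354], [-0.892, -0.432, -0.13, -0.522], [-0.001, 0.29, -0.957, 0.384]]
{'time': 0.15, 'q': array([-1.10537832e+00,  3.53481663e-01,  1.63394583e+00, -2.70083145e-05,
        1.15519283e+00, -2.41074231e-03]), 'qvel': array([-0.00154174, -0.00108236, -0.00526038, -0.00107441,  0.00084873,
       -0.00238266]), 'tau': array([-3.66749682e-04, -5.94206214e+01, -3.34469354e+01,  6.97723310e-02,
        2.04101281e-02, -8.06520393e-05]), 'tool_pos': array([ 0.28166427, -0.55752155,  0.21404825]), 'ee_rot': array([-3.05506474e+00, -7.27966672e-01,  4.08017950e-04]), 'ft_force': array([0.64488888, 0.18789643, 0.40542713]), 'ft_torque': array([0.0192792 , 0.03920544, 0.01419376]), 'finger_force': 0.0, 'width': 0.09187394060106592}
```

View pics/top0.png

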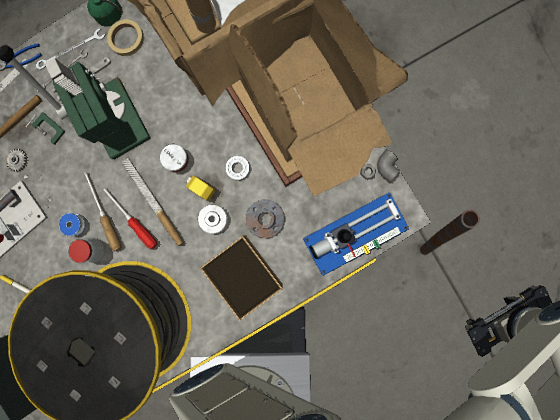

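View pics/side0.png

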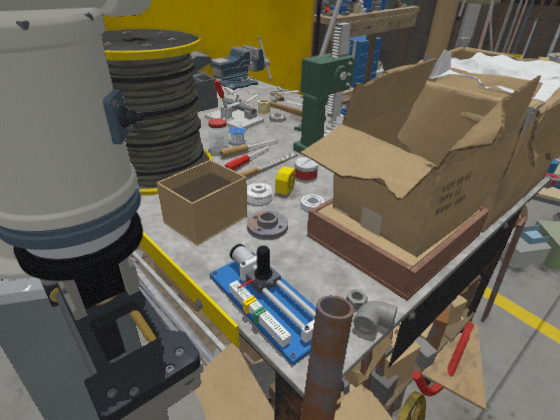

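The tester is at about (357,234) in the top view with the knob near (346,235), and the clips face the robot. I'll enlarge both views to read the points.

Run:
```python
from h import *
a=cv2.imread('pics/top0.png')[185:285,295:425]; b=cv2.imread('pics/side0.png')[235:365,200:340]
a=cv2.resize(a,None,fx=6,fy=6,interpolation=2); b=cv2.resize(b,None,fx=4.5,fy=4.5,interpolation=2)
cv2.imwrite('pics/c1.png',a); cv2.imwrite('pics/c2.png',b)
for uv in [(346,233),(472,216),(460,228),(425,248),(390,205),(330,250)]: print(uv,at_d('top','top0',uv).round(3))
for uv in [(263,249),(330,305),(325,380)]: print(uv,at_d('side','side0',uv).round(3))
```

```text
(346, 233) [ 0.467 -0.247  0.107]
(472, 216) [ 0.5   -0.533  0.188]
(460, 228) [ 0.473 -0.508  0.173]
(425, 248) [ 0.4   -0.632 -0.556]
(390, 205) [ 0.536 -0.371  0.044]
(330, 250) [ 0.425 -0.214  0.04 ]
(263, 249) [ 0.462 -0.253  0.104]
(330, 305) [ 0.496 -0.497  0.215]
(325, 380) [ 0.48  -0.546  0.147]
```

View pics/c1.png

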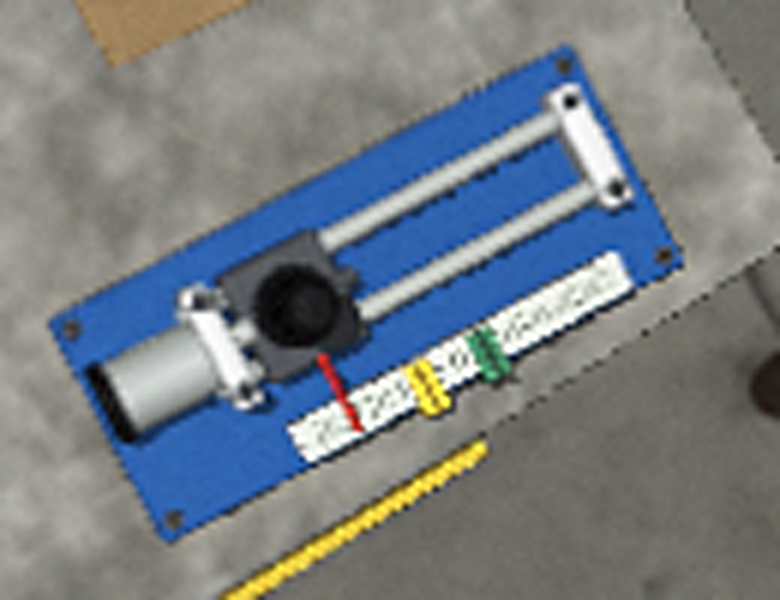

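View pics/c2.png

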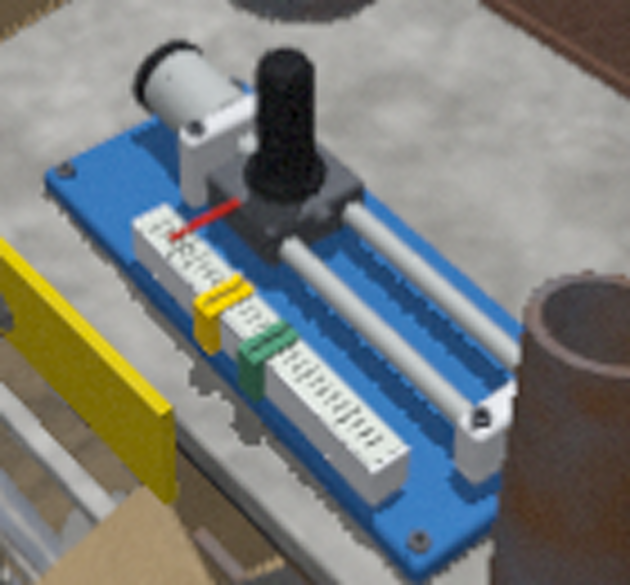

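The top crop shows plate corners at (50,322), (570,45), (685,265) and (168,542). The knob top is about (295,308), the needle about (340,393), the yellow line about (428,388) and the green line about (488,355). The side crop has the yellow line at about (222,295) and the green line at about (267,344).

```bash
cat > m.py <<'E'
from h import *
T=lambda u,v,z: at_z('top','top0',(295+(u+.5)/6-.5,185+(v+.5)/6-.5),z)
S=lambda u,v,z: at_z('side','side0',(200+(u+.5)/4.5-.5,235+(v+.5)/4.5-.5),z)
c=np.array([T(*p,.012) for p in((50,322),(570,45),(685,265),(168,542))])
o=c.mean(0); dx=(c[0]-c[1]+c[3]-c[2]); yaw=np.arctan2(dx[1],dx[0])
E
python3 - <<'E'
from m import *
print('centre',o,'yaw',yaw,'sides',np.linalg.norm(c-np.roll(c,1,0),axis=1))
ex=np.array([np.cos(yaw),np.sin(yaw)]);ey=np.array([-ex[1],ex[0]])
for n,p in dict(knobT=T(295,308,.102),knobS=S(285,62,.102),needT=T(340,393,.042),needS=S(205,221,.042),yT=T(428,388,.036),yS=S(222,295,.036),gT=T(488,355,.036),gS=S(267,344,.036)).items():
    d=p[:2]-o[:2]; print(n,p.round(4),'tester',(d@ex).round(4),(d@ey).round(4))
h=o[:2]+.03*ex-.012*ey; print('model knob',h)
s=observe(); Rt=R.from_rotvec(s['ee_rot']).as_matrix(); print(Rt.round(3).tolist(), 'yaw tool x',np.arctan2(Rt[1,0],Rt[0,0]))
E
```

```text
centre [ 0.46520659 -0.28681106  0.012     ] yaw 2.034315965400074 sides [0.10804199 0.25796452 0.10864128 0.2567588 ]
knobT [ 0.4604 -0.2424  0.102 ] tester 0.0418 -0.0156
knobS [ 0.4621 -0.2488  0.102 ] tester 0.0354 -0.0143
needT [ 0.4234 -0.2682  0.042 ] tester 0.0353 0.0291
needS [ 0.424 -0.272  0.042] tester 0.0317 0.0303
yT [ 0.4243 -0.3069  0.036 ] tester 0.0003 0.0455
yS [ 0.4254 -0.3078  0.036 ] tester -0.001 0.045
gT [ 0.4377 -0.3331  0.036 ] tester -0.0291 0.0453
gS [ 0.4386 -0.336   0.036 ] tester -0.0321 0.0457
model knob [ 0.46252743 -0.25461133]
[[0.893, 0.451, -0.0], [0.451, -0.893, 0.001], [-0.0, -0.001, -1.0]] yaw tool x 0.46783967916526153
```

Top and side agree: the knob is near (0.4625, -0.252), yaw about 2.034. Yellow is about 34 mm and green about 64 mm from home. I'll go above the knob and make a half turn, which puts the wrist camera on the clip side with the fingers closing along the pull.

apply_moves(series=[[[0.1,-0.064,0],[0,0,0],100],[[0.2,-0.128,0],[0,0,0],100],[[0.3,-0.192,0],[0,0,0],100],[[0.4,-0.256,0],[0,0,0],100],[[0.5,-0.32,0],[0,0,0],100]])

```text
time: 0.57
tool_pos: [0.3728, -0.403, 0.2144]
ee_rot: [-3.056, -0.727, 0.0]
ft_force: [0.5, 0.3, 0.0]
width: 0.0919
finger_force: 0.0
```

apply_moves(series=[[[0.1,-0.064,0],[0,0,-0.078],100],[[0.2,-0.128,0],[0,0,-0.156],100],[[0.3,-0.192,0],[0,0,-0.234],100],[[0.4,-0.256,0],[0,0,-0.312],100],[[0.5,-0.32,0],[0,0,-0.39],100]])

```text
time: 0.98
tool_pos: [0.4635, -0.2495, 0.2145]
ee_rot: [-2.689, -1.624, 0.0]
ft_force: [0.8, -0.8, 0.5]
width: 0.092
finger_force: 0.0
```

apply_moves(series=[[[0,0,0],[0,0,-0.078],100],[[0,0,0],[0,0,-0.156],100],[[0,0,0],[0,0,-0.234],100],[[0,0,0],[0,0,-0.312],100],[[0,0,0],[0,0,-0.39],100]])

```text
time: 1.4
tool_pos: [0.4629, -0.2509, 0.2144]
ee_rot: [-2.074, -2.359, 0.0]
ft_force: [-0.1, -0.3, -0.6]
width: 0.0918
finger_force: 0.0
```

apply_moves(series=[[[0,0,0],[0,0,-0.078],100],[[0,0,0],[0,0,-0.156],100],[[0,0,0],[0,0,-0.234],100],[[0,0,0],[0,0,-0.312],100],[[0,0,0],[0,0,-0.39],100]])

```text
time: 1.82
tool_pos: [0.4628, -0.2511, 0.2144]
ee_rot: [-1.266, -2.875, -0.0]
ft_force: [0.5, 0.5, 0.2]
width: 0.0919
finger_force: 0.0
```

apply_moves(series=[[[0,0,0],[0,0,-0.078],100],[[0,0,0],[0,0,-0.156],100],[[0,0,0],[0,0,-0.234],100],[[0,0,0],[0,0,-0.312],100],[[0,0,0],[0,0,-0.39],100]])

```text
time: 2.23
tool_pos: [0.4628, -0.2511, 0.2144]
ee_rot: [-0.341, -3.123, -0.0]
ft_force: [0.5, -0.7, 0.7]
width: 0.0918
finger_force: 0.0
```

apply_moves(series=[[[0,0,0],[0,0,-0.078],60],[[0,0,0],[0,0,-0.156],60],[[0,0,0],[0,0,-0.234],60],[[0,0,0],[0,0,-0.312],60],[[0,0,0],[0,0,-0.39],60]])

```text
time: 2.65
tool_pos: [0.4628, -0.2511, 0.2144]
ee_rot: [0.617, -3.08, -0.0]
ft_force: [0.6, 0.4, -0.1]
width: 0.0604
finger_force: 0.0
```

Run:
```python
from h import *
im,d=shot('wrist','w1'); s=observe(); Rt=R.from_rotvec(s['ee_rot']).as_matrix(); print(s['q'].round(3),'tool yaw',np.arctan2(Rt[1,0],Rt[0,0])+2*np.pi, s['width'])
print(Rt.round(3).tolist())
```

```text
[-0.5    0.201  1.843 -0.     1.099 -2.475] tool yaw 3.546028430463096 0.056789904877748196
[[-0.919, -0.394, -0.0], [-0.394, 0.919, 0.0], [0.0, 0.0, -1.0]]
```

View pics/w1.png

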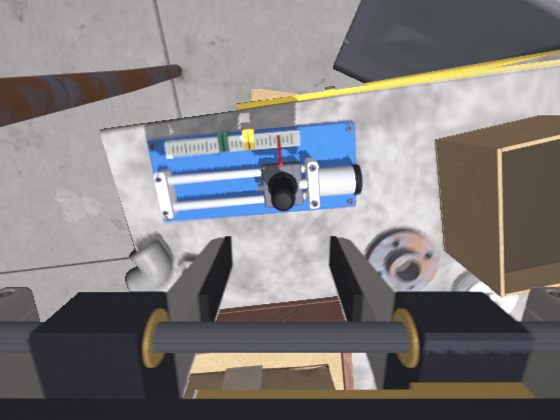

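The wrist view now shows the whole tester. The knob is at about (283,192), the needle about (280,152), yellow about (248,139) and green about (223,142). I'll enlarge it.

Run:
```python
from h import *
a=cv2.imread('pics/w1.png')[110:235,140:370]
cv2.imwrite('pics/c3.png',cv2.resize(a,None,fx=3.4,fy=3.4,interpolation=2))
```

```text
(no output)
```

View pics/c3.png

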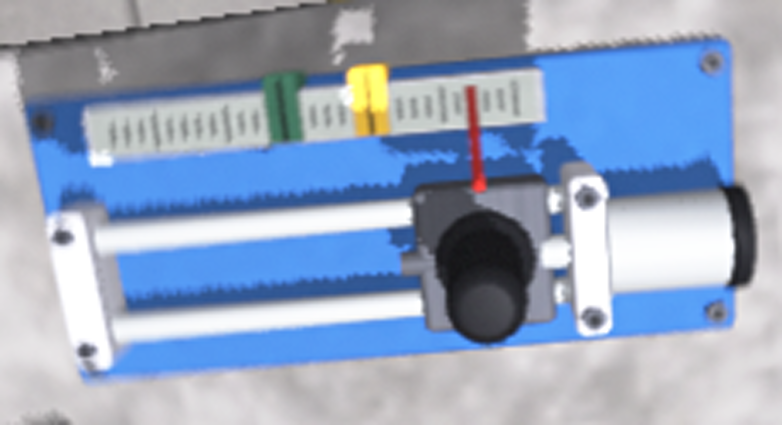

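Run:
```python
from h import *
W=lambda u,v,z: at_z('wrist','w1',(140+(u+.5)/3.4-.5,110+(v+.5)/3.4-.5),z)
c=np.array([W(*p,.012) for p in((731,38),(25,105),(85,378),(734,327))])  # +x+y,-x+y,-x-y,+x-y
o=c.mean(0); dx=c[0]-c[1]+c[3]-c[2]; yaw=np.arctan2(dx[1],dx[0])
print(o,yaw,np.linalg.norm(c-np.roll(c,1,0),axis=1))
ex=np.array([np.cos(yaw),np.sin(yaw)]);ey=np.array([-ex[1],ex[0]])
for n,p in dict(knob=W(488,308,.102),n1=W(472,90,.043),n2=W(480,185,.043),y1=W(368,70,.036),y2=W(375,132,.036),g1=W(281,78,.036),g2=W(289,139,.036)).items():
    d=p[:2]-o[:2]; print(n,p.round(4),(d@ex).round(4),(d@ey).round(4))
print('model knob',o[:2]+.03*ex-.012*ey)
```

```text
[ 0.46443057 -0.28704121  0.012     ] 2.0537542419869013 [0.1083407  0.25654641 0.10599552 0.25525388]
knob [ 0.4598 -0.2506  0.102 ] 0.0345 -0.0128
n1 [ 0.4076 -0.2777  0.043 ] 0.0347 0.046
n2 [ 0.4357 -0.263   0.043 ] 0.0346 0.0143
y1 [ 0.4154 -0.3125  0.036 ] 0.0002 0.0552
y2 [ 0.4338 -0.3029  0.036 ] 0.0002 0.0345
g1 [ 0.4292 -0.3387  0.036 ] -0.0294 0.0552
g2 [ 0.4474 -0.3293  0.036 ] -0.0296 0.0347
model knob [ 0.46112604 -0.25489965]
```

Yaw is about 2.054. Needle to yellow is about 34.4 mm and to green about 64.1 mm, and the knob is at (0.460, -0.251), all consistent. Next I trim the yaw, descend and close.

apply_moves(series=[[[0.008,0.005,0.05],[0,0,-0.05],55],[[0.008,0.005,0.1],[0,0,-0.05],55],[[0.008,0.005,0.15],[0,0,-0.05],55],[[0.008,0.005,0.2],[0,0,-0.05],55],[[0.008,0.005,0.25],[0,0,-0.05],55]])

```text
time: 3.12
tool_pos: [0.4601, -0.2507, 0.1389]
ee_rot: [0.723, -3.057, -0.0]
ft_force: [-0.3, -0.2, 0.9]
width: 0.0508
finger_force: 0.0
```

apply_moves(series=[[[0,0,0.06],[0,0,0],55],[[0,0,0.12],[0,0,0],55],[[0,0,0.18],[0,0,0],55],[[0,0,0.23],[0,0,0],55],[[0,0,0.25],[0,0,0],55]])

```text
time: 3.53
tool_pos: [0.4591, -0.2501, 0.0626]
ee_rot: [0.723, -3.055, -0.003]
ft_force: [0.1, -0.6, 0.7]
width: 0.0506
finger_force: 0.0
```

apply_moves(series=[[[0,0,0],[0,0,0],30],[[0,0,0],[0,0,0],30],[[0,0,0],[0,0,0],20],[[0,0,0],[0,0,0],10],[[0,0,0],[0,0,0],0]], grip_force=40)

```text
time: 3.95
tool_pos: [0.4605, -0.2505, 0.0655]
ee_rot: [-0.727, 3.055, 0.0]
ft_force: [-0.4, 3.4, 6.1]
width: 0.0242
finger_force: 40.0
```

apply_moves(series=[[[0,0,0],[0,0,0],0],[[0,0,0],[0,0,0],0],[[0,0,0],[0,0,0],0]])

```text
time: 4.2
tool_pos: [0.4605, -0.2505, 0.0655]
ee_rot: [-0.727, 3.055, -0.0]
ft_force: [-2.0, 4.1, 6.8]
width: 0.0244
finger_force: 40.0
```

Run:
```python
from h import *
shot('wrist','w2'); s=observe(); print(s['tool_pos'],s['ee_rot'],s['width'],s['ft_force'],s['finger_force'],s['time'])
```

```text
[ 0.46053006 -0.25051129  0.0654772 ] [-7.27276593e-01  3.05543303e+00 -7.55337058e-05] 0.02439917251270546 [-0.14172175  3.59234121  6.85806793] 40.00181257724762 4.25
```

View pics/w2.png

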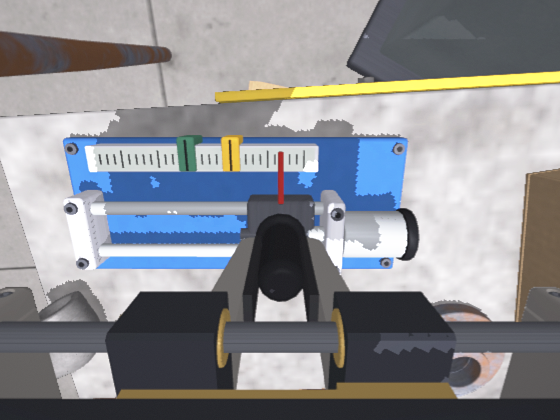

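The knob is gripped with width 24.4 mm. The needle is at column ~281, the yellow line ~230 and the green line ~186, rows 140-170. I'll write a line finder for the remaining distances in millimetres.

```bash
cat > g.py <<'E'
from h import *
def gap(f,take=True):
    if take: shot('wrist',f)
    im=cv2.imread(f'pics/{f}.png'); hsv=cv2.cvtColor(im,cv2.COLOR_BGR2HSV).astype(int); H,S,V=hsv[...,0],hsv[...,1],hsv[...,2]
    out={}
    roi=np.zeros(H.shape,bool); roi[130:205,60:420]=1
    def blob(m):
        n,l,st,_=cv2.connectedComponentsWithStats((m&roi).astype(np.uint8)); k=1+np.argmax(st[1:,4]); return l==k,st[k]
    for n,m in dict(red=((H<6)|(H>174))&(S>150)&(V>60),yel=(H>20)&(H<32)&(S>150)&(V>120),grn=(H>50)&(H<85)&(S>80)&(V>40)).items():
        b,st=blob(m); x,y,w,h=st[:4]
        pts=[]
        if n=='red':
            for r in range(y+1,y+h-1):
                c=np.flatnonzero(b[r]); pts.append((c.mean(),r)) if len(c) else 0
            z=.043
        else:
            for r in range(y+8,y+h-3):
                c=np.flatnonzero(b[r]); 
                if len(c)<4: continue
                a=np.arange(c[0]+2,c[-1]-1); w_=np.clip(np.median(V[r,c])-15-V[r,a],0,None)
                if w_.sum()>30: pts.append(((a*w_).sum()/w_.sum(),r))
            z=.036
        P=np.array([at_z('wrist',f,p,z) for p in pts]); out[n]=(np.array(pts),P)
    s=np.load(f'pics/{f}_s.npz'); 
    yaw=2.05; ex=np.array([np.cos(yaw),np.sin(yaw)])
    m={n:np.median(P[:,:2]@ex) for n,(p,P) in out.items()}
    for n,(p,P) in out.items(): print(n,len(p),np.median(p,axis=0).round(1),'spread',np.std(P[:,:2]@ex).round(4), 'dir',np.polyfit(P[:,0],P[:,1],1)[0].round(3))
    o=observe(); print('gap yel',(m['red']-m['yel']).round(4),'grn',(m['red']-m['grn']).round(4),'t',o['time'],'tcp',o['tool_pos'].round(4),'F',o['ft_force'].round(1),'w',o['width'].round(4))
E
python3 -c "
from g import *
gap('w2',False); print(np.tan(2.05-np.pi/2))"
```

```text
red 50 [280.5 177.5] spread 0.0002 dir 0.503
yel 25 [230. 155.] spread 0.0001 dir 0.502
grn 25 [185.7 155. ] spread 0.0003 dir 0.481Traceback (most recent call last):
  File "<string>", line 3, in <module>
    gap('w2',False); print(np.tan(2.05-np.pi/2))
    ~~~^^^^^^^^^^^^
  File "g.py", line 28, in gap
    o=observe(); print('gap yel',(m['red']-m['yel']).round(4),'grn',(m['red']-m['grn']).round(4),'t',o['time'],'tcp',o['tool_pos'].round(4),'F',o['ft_force'].round(1),'w',o['width'].round(4))
                                                                                                                                                                           ^^^^^^^^^^^^^^^^
AttributeError: 'float' object has no attribute 'round'
```

```bash
sed -i "s/o\['width'\].round(4)/round(o['width'],4)/; s/yaw=2.05/yaw=2.038/" g.py; python3 -c "
from g import *
gap('w2',False)"
```

```text
red 50 [280.5 177.5] spread 0.0002 dir 0.503
yel 25 [230. 155.] spread 0.0001 dir 0.502
grn 25 [185.7 155. ] spread 0.0003 dir 0.481
gap yel 0.0339 grn 0.0638 t 4.25 tcp [ 0.4605 -0.2505  0.0655] F [-0.1  3.6  6.9] w 0.0244
```

apply_moves(series=[[[0,-0.015,0],[0,0,0],0],[[0,-0.04,0],[0,0,0],0],[[0,-0.065,0],[0,0,0],0],[[0,-0.088,0],[0,0,0],0],[[0,-0.1,0],[0,0,0],0]], grip_force=50)

```text
time: 4.67
tool_pos: [0.4739, -0.2771, 0.0655]
ee_rot: [-0.727, 3.056, 0.002]
ft_force: [-1.9, 7.3, 10.0]
width: 0.0242
finger_force: 50.0
```

```bash
python3 -c "
from g import *
gap('w3')"
```

```text
red 50 [280.5 177.5] spread 0.0002 dir 0.498
yel 25 [273.6 155. ] spread 0.0 dir 0.508
grn 25 [229.1 155. ] spread 0.0 dir 0.505
gap yel 0.0046 grn 0.0345 t 4.7167 tcp [ 0.4741 -0.2775  0.0655] F [-2.6  6.4  9.4] w 0.0242
```

apply_moves(series=[[[0,-0.006,0],[0,0,0],0],[[0,-0.012,0],[0,0,0],0],[[0,-0.014,0],[0,0,0],0],[[0,-0.014,0],[0,0,0],0]])

```text
time: 5.05
tool_pos: [0.4756, -0.2804, 0.0655]
ee_rot: [-0.727, 3.056, 0.002]
ft_force: [-2.4, 6.9, 9.1]
width: 0.0242
finger_force: 50.0
```

```bash
python3 -c "
from g import *
gap('w4')"
```

```text
Traceback (most recent call last):
  File "g.py", line 26, in gap
    m={n:np.median(P[:,:2]@ex) for n,(p,P) in out.items()}
                   ~^^^^^^
IndexError: too many indices for array: array is 1-dimensional, but 2 were indexed
```

```bash
sed -i "s/^    m={n.*/    out={n:v for n,v in out.items() if len(v[0])>3}\n&\n    m.setdefault('yel',m.get('grn',9)+.0299); m.setdefault('grn',9)/" g.py; python3 -c "
from g import *
gap('w4',False)
a=cv2.imread('pics/w4.png')[125:210,200:320]; cv2.imwrite('pics/c4.png',cv2.resize(a,None,fx=6,fy=6,interpolation=2))"
```

```text
red 50 [280.5 177.5] spread 0.0002 dir 0.498
grn 25 [235. 155.] spread 0.0001 dir 0.507
gap yel 0.0005 grn 0.0304 t 5.1 tcp [ 0.4756 -0.2804  0.0655] F [-1.6  8.5  9.7] w 0.024
```

View pics/c4.png

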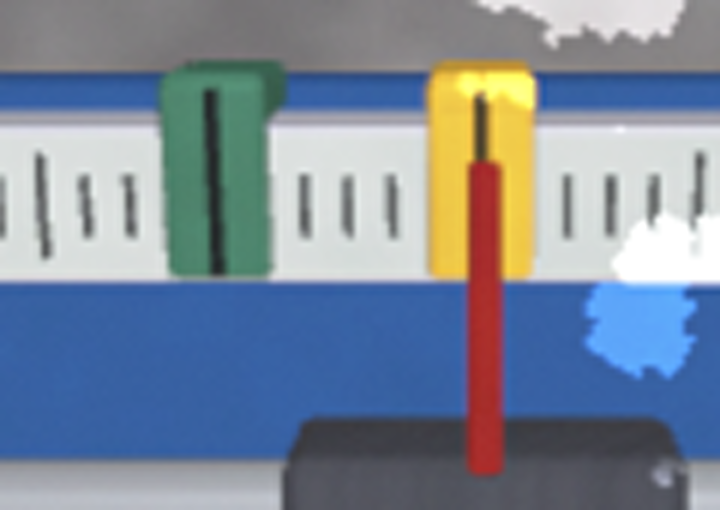

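The needle at column 485 covers the yellow line at column 482, leaving about 0.4 mm. I trim that and pause about 3.3 s.

apply_moves(series=[[[0,-0.0013,0],[0,0,0],0],[[0,-0.0013,0],[0,0,0],0],[[0,-0.0013,0],[0,0,0],0],[[0,-0.0013,0],[0,0,0],0],[[0,-0.0013,0],[0,0,0],0]])

```text
time: 5.52
tool_pos: [0.4757, -0.2806, 0.0655]
ee_rot: [-0.727, 3.056, 0.002]
ft_force: [-2.2, 7.7, 8.7]
width: 0.024
finger_force: 50.0
```

```bash
python3 -c "
from g import *
gap('w5')"
```

```text
red 50 [280.5 177.5] spread 0.0002 dir 0.498
grn 25 [235.7 155. ] spread 0.0001 dir 0.509
gap yel 0.0003 grn 0.0302 t 5.5667 tcp [ 0.4757 -0.2806  0.0655] F [-2.   6.9  9.4] w 0.0241
```

apply_moves(series=[[[0,0,0],[0,0,0],0],[[0,0,0],[0,0,0],0],[[0,0,0],[0,0,0],0],[[0,0,0],[0,0,0],0],[[0,0,0],[0,0,0],0]])

```text
time: 5.98
tool_pos: [0.4757, -0.2806, 0.0655]
ee_rot: [-0.727, 3.056, 0.002]
ft_force: [-1.0, 7.1, 9.0]
width: 0.0243
finger_force: 50.0
```

apply_moves(series=[[[0,0,0],[0,0,0],0],[[0,0,0],[0,0,0],0],[[0,0,0],[0,0,0],0],[[0,0,0],[0,0,0],0],[[0,0,0],[0,0,0],0]])

```text
time: 6.4
tool_pos: [0.4757, -0.2806, 0.0655]
ee_rot: [-0.727, 3.056, 0.002]
ft_force: [-2.6, 8.3, 8.4]
width: 0.0239
finger_force: 50.0
```

apply_moves(series=[[[0,0,0],[0,0,0],0],[[0,0,0],[0,0,0],0],[[0,0,0],[0,0,0],0],[[0,0,0],[0,0,0],0],[[0,0,0],[0,0,0],0]])

```text
time: 6.82
tool_pos: [0.4757, -0.2806, 0.0655]
ee_rot: [-0.727, 3.056, 0.002]
ft_force: [-2.4, 7.9, 9.0]
width: 0.024
finger_force: 50.0
```

apply_moves(series=[[[0,0,0],[0,0,0],0],[[0,0,0],[0,0,0],0],[[0,0,0],[0,0,0],0],[[0,0,0],[0,0,0],0],[[0,0,0],[0,0,0],0]])

```text
time: 7.23
tool_pos: [0.4757, -0.2806, 0.0655]
ee_rot: [-0.727, 3.056, 0.002]
ft_force: [-1.9, 7.3, 7.9]
width: 0.0242
finger_force: 50.0
```

apply_moves(series=[[[0,0,0],[0,0,0],0],[[0,0,0],[0,0,0],0],[[0,0,0],[0,0,0],0],[[0,0,0],[0,0,0],0],[[0,0,0],[0,0,0],0]])

```text
time: 7.65
tool_pos: [0.4757, -0.2806, 0.0655]
ee_rot: [-0.727, 3.056, 0.002]
ft_force: [-0.9, 8.3, 8.3]
width: 0.0238
finger_force: 50.0
```

apply_moves(series=[[[0,0,0],[0,0,0],0],[[0,0,0],[0,0,0],0],[[0,0,0],[0,0,0],0],[[0,0,0],[0,0,0],0],[[0,0,0],[0,0,0],0]])

```text
time: 8.07
tool_pos: [0.4757, -0.2806, 0.0655]
ee_rot: [-0.727, 3.056, 0.002]
ft_force: [-1.2, 7.0, 8.8]
width: 0.0243
finger_force: 50.0
```

```bash
python3 -c "
from g import *
gap('w6')"
```

```text
red 50 [280.5 177.5] spread 0.0002 dir 0.498
grn 25 [235.7 155. ] spread 0.0001 dir 0.509
gap yel 0.0003 grn 0.0302 t 8.1167 tcp [ 0.4757 -0.2806  0.0655] F [-1.4  6.7  8.9] w 0.0244
```

apply_moves(series=[[[0,0,0],[0,0,0],0],[[0,0,0],[0,0,0],0],[[0,0,0],[0,0,0],0]])

```text
time: 8.37
tool_pos: [0.4757, -0.2806, 0.0655]
ee_rot: [-0.727, 3.056, 0.002]
ft_force: [-2.1, 8.1, 9.1]
width: 0.0246
finger_force: 50.0
```

apply_moves(series=[[[0,-0.015,0],[0,0,0],0],[[0,-0.04,0],[0,0,0],0],[[0,-0.065,0],[0,0,0],0],[[0,-0.082,0],[0,0,0],0],[[0,-0.09,0],[0,0,0],0]])

```text
time: 8.78
tool_pos: [0.4878, -0.3046, 0.0655]
ee_rot: [0.727, -3.056, -0.004]
ft_force: [-3.9, 11.4, 12.6]
width: 0.0243
finger_force: 50.0
```

```bash
python3 -c "
from g import *
gap('w7'); gap('w7b')"
```

```text
red 50 [280.  177.5] spread 0.0001 dir 0.511
grn 17 [274.9 151. ] spread 0.0003 dir 0.396
gap yel -0.0265 grn 0.0034 t 8.8333 tcp [ 0.4878 -0.3048  0.0655] F [-2.8  9.4 11.5] w 0.0241
red 50 [280.  177.5] spread 0.0001 dir 0.508
grn 9 [275.7 147. ] spread 0.0001 dir 0.536
gap yel -0.027 grn 0.0029 t 8.8833 tcp [ 0.4877 -0.3045  0.0655] F [-3.  10.4 10.5] w 0.024
```

apply_moves(series=[[[0,-0.004,0],[0,0,0],0],[[0,-0.007,0],[0,0,0],0],[[0,-0.0085,0],[0,0,0],0],[[0,-0.0085,0],[0,0,0],0],[[0,-0.0085,0],[0,0,0],0]])

```text
time: 9.3
tool_pos: [0.4887, -0.3063, 0.0655]
ee_rot: [0.727, -3.056, -0.004]
ft_force: [-2.3, 10.9, 10.4]
width: 0.0242
finger_force: 50.0
```

```bash
python3 -c "
from g import *
gap('w8')
a=cv2.imread('pics/w8.png')[125:210,240:360]; cv2.imwrite('pics/c8.png',cv2.resize(a,None,fx=6,fy=6,interpolation=2))"
```

```text
red 50 [280.  177.5] spread 0.0 dir 0.505
grn 9 [278.2 147. ] spread 0.0001 dir 0.53
gap yel -0.0287 grn 0.0012 t 9.35 tcp [ 0.4886 -0.3063  0.0655] F [-3.6  9.9 10.6] w 0.0241
```

View pics/c8.png

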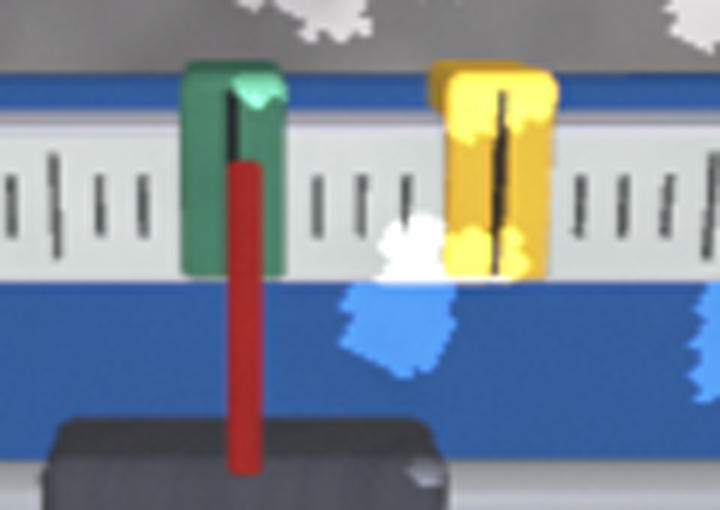

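The line is at column ~233 and the needle at ~245, so about 1.2 mm remains.

apply_moves(series=[[[0,-0.002,0],[0,0,0],0],[[0,-0.0037,0],[0,0,0],0],[[0,-0.0037,0],[0,0,0],0],[[0,-0.0037,0],[0,0,0],0],[[0,-0.0037,0],[0,0,0],0]])

```text
time: 9.77
tool_pos: [0.4891, -0.3072, 0.0655]
ee_rot: [0.727, -3.056, -0.004]
ft_force: [-2.7, 10.7, 11.1]
width: 0.0242
finger_force: 50.0
```

```bash
python3 -c "
from g import *
gap('w9')"
```

```text
red 50 [280.  177.5] spread 0.0 dir 0.505
yel 23 [324.3 154. ] spread 0.0001 dir 0.489
grn 9 [279.8 147. ] spread 0.0 dir 0.515
gap yel -0.0297 grn 0.0001 t 9.8167 tcp [ 0.4891 -0.3072  0.0655] F [-3.7 10.7 10.8] w 0.024
```

```bash
python3 -c "
from g import *
a=cv2.imread('pics/w9.png')[125:210,240:360]; cv2.imwrite('pics/c9.png',cv2.resize(a,None,fx=6,fy=6,interpolation=2))"
```

```text
(no output)
```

View pics/c9.png

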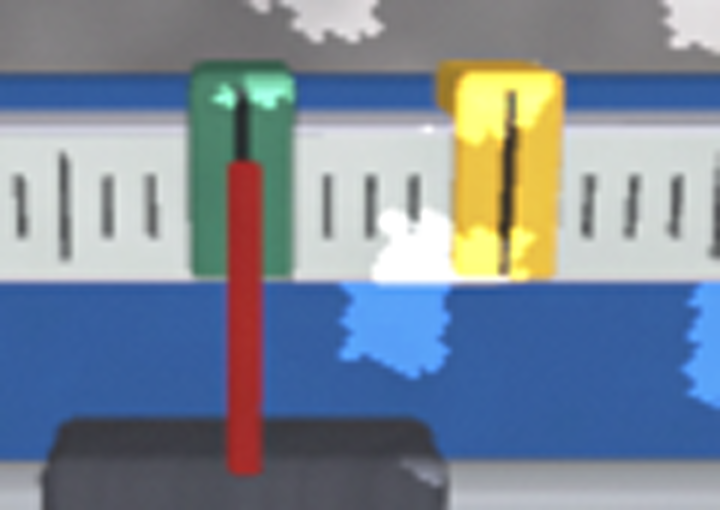

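The needle at column 245 sits over the green line at column ~243, less than 0.3 mm short and not beyond it, so I'm handing in.

```bash
python3 -c "
from workcell import *
print(job_done())"
```

```text
the job is handed in; nothing more can be done
None
```

I pulled the slide to the yellow line, paused there about 3.2 s, then pulled it to the green line (at most 0.3 mm short, not beyond) and handed the job in at about 9.8 s with the knob still in the gripper.

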